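# Put each storage box back into its own bay of the desk shelf

## Robot

A 6-joint arm with a two-finger parallel gripper is mounted at the origin on the work surface; the furniture and walls round the work are solid. World frame = base frame: x ahead of the robot, y to its left, z up, the work surface at z = 0. Lengths are in m, angles in degrees, forces in N, time in s.
With the tool pointing down it reaches from about 0.3 to 0.775 m from the base axis. Payload 14.6 kg.
Tool frame: the origin (TCP) lies between the finger pads; the fingertips stand 22 mm ahead of it and the grasp point (between the pads) lies 3 mm ahead of it (manip.tcp_to_tips is the distance from the TCP to the fingertips, in m); z points along the fingers, y is the line along which they close (so a half turn about z gives the same grasp; the last joint's range is limited). The gripper opens to 94 mm and grips with 3 to 60 N. Pads are 16 mm wide; open, the fingers measure 119 mm over their backs; the gripper's body (75 mm by 177 mm) begins 78 mm behind the grasp point.
Start: joints at [65.741, 17.183, 87.147, -0, 75.671, -3.816], TCP at [0.192, 0.515, 0.227] pointing down, gripper open.
Joint ranges: [-173.82, 173.82], [-45.26, 126.66], [13.44, 144.39], [-59.66, 239.66], [0, 175.72], [-146.38, 146.38]. Speed limits (degrees/s): [127.2, 127.2, 147.25, 180, 180, 180].

## Interface

Orientations are given as a 3x3 rotation matrix whose columns are the frame's x, y, z axes.
In Python, from plant import status, imaging, ticket, search_frame, manip gives the robot as it stands.
- The arm moves only by the shell command python3 -m jog 'ROWS'. ROWS is JSON, a list of rows, each an object with "fingers": the finger opening in mm, from 0 to 94; "dp": the shift along the tool's x, y, z normalised to -1 to 1, where 1 is 500 mm, a list of three; "twist": the turn about the tool's z normalised to -1 to 1, where 1 is pi rad. A call has 1 to 12 rows; each row is the pose to reach, as a shift and turn from the pose commanded when the call began, along the tool's axes at that moment, turning the shorter way round; what a row does not reach only later rows make up. A row lasts 1/8 s, in which the tool goes at most 62.5 mm and 10.7 degrees, less where a joint would pass 70% of its speed; a pose out of reach is approached as far as the arm can. A call with a number of a shift or a turn outside -1 to 1 is refused whole. A call with a gripper value outside its range is refused whole. The fingers move at their own pace and stop on an object; the grip force is fixed at half the most. Time passes only in rows, so rows that repeat a pose let the fingers close. It gives the time, the measured TCP pose, the force, the opening and the grip force at its end, in the units of the state.
- status.read_state(): the state, without advancing time (a new reading comes with each control period).
- imaging.get_image(name): name is "scene" or "top" or "wrist"; returns (picture, depth): 420x560x3 uint8, red, green, blue; 420x560 float32, m along the optical axis (not along the pixel's ray), 0 where there is no reading.
- imaging.get_calibration(name): a dict with "fx", "fy", "cx", "cy" (pixels), "R" (3x3) and "t" (3): a world point X has camera coordinates R X + t. Camera axes: x right, y down, z forward; pixel columns grow to the right and rows downward; lengths in m; the calibration is good to about 2 mm. A picture is of the moment at which its call begins: read the wrist's pose just before it. get_calibration takes no time and is no camera call; for the wrist camera it gives the pose at the moment of the call.
- ticket.finish_job(): hands the job in; it is judged then, once.
Trained networks look in the newest picture that a camera, given by its name, has taken for a name from the list of things; names that differ only in an ending like _2 or _b are one class to them, and where a whole thing is asked for, a point or a joint stands for the part that bears it (a point fixed in the world has none). Each returns a list of dicts, best first, with "confidence" (0 to 1); they miss things now and then, are a little off and sometimes report something else, mostly with a low value. They report only what shows in the picture. A call takes as long as a camera call.
- search_frame(target, camera): "box" ([left, top, width, height] as shares, 0 to 1, of the picture: columns of its width, rows of its height, round what is visible of it).
The state is a dict: "time_s": time; "joint_positions": joint angles; "joint_vel": joint speeds; "joint_efforts": joint torques, N m; "tcp_pos": TCP position; "tool_rot": TCP orientation; "ft_force": force on the tool from outside, world axes, zero at the start; "ft_torque": the same for the moment, N m; "finger_gap": opening from 0.0 (shut) to 1.0 (fully open); "grip_force": force on a finger pad.
Only numpy, scipy, OpenCV 4.12 (cv2) and the standard library are available. Lean on these libraries where they do the work, as an engineer would, in place of code of your own. Each camera call takes 0.05 s, during which the arm holds its last target. There are 200 camera calls.

## Task

The two lidded storage boxes have been left lying on the desk: slide each one, flat on the desk, back into the bay of the desk shelf that it fits, label end outwards, and press it fully home past the sprung roller so that it is flush with the front of the shelf. Feel for the stop: the shelf stands loose and must stay where it is, and the other things on the desk and on the shelf are to be left in peace.

Things in the scene. Friction and masses are not known exactly. Their poses are not given: they have to be found in the camera images.
- wide_box: Closed storage box, 130 mm wide (x), 120 deep (y), 44 high, 0.2 to 0.42 kg, too wide to grip; lies on the 2.4 mm desk pad, friction 0.6. Its lid skirt (from z = 22 mm up) is outermost, the wall below 1.5 mm further in. Origin: centre of the underside; y points to the label end (to world +y within 0.4 rad at the start). Fits the wide bay with 2.5 mm to spare each side
- narrow_box: Closed storage box, 90 mm wide (x), 120 deep (y), 66 high, 0.2 to 0.4 kg, too wide to grip; lies on the 2.4 mm desk pad, friction 0.6. Its lid skirt (from z = 42 mm up) is outermost, the wall below 1.5 mm further in. Origin: centre of the underside; y points to the label end (to world +y within 0.4 rad at the start). Fits the narrow bay with 2.5 mm to spare each side
- wide_box_front (a point): Foot of the wide box's label end (steel label frame), mid-width: 60 mm from the box's origin along its y. The two upright corners of the other end are rounded (9 mm)
- narrow_box_front (a point): Foot of the narrow box's label end (steel label frame), mid-width: 60 mm from the box's origin along its y. The two upright corners of the other end are rounded (9 mm). Either box may lie nearer the robot
- desk_shelf: Loose plywood desk shelf, 398 mm long (x), 135 deep (y), 85 high, 3 kg, held by friction only (slides at 15 to 21 N). Origin: centre of its footprint; y points out of the open front (0.05 to 0.17 rad left of world +y), front edge at y = 67.5 mm. Along x: wide bay, narrow bay, thin paper slots. The bays have no floor: boxes slide in on the desk (z = -2.4 mm)
- wide_bay (a point): Middle of the wide bay's mouth, on the desk, in the plane of the shelf's front edge, at (-115.5, 67.5, 0) mm of the shelf; axes as the shelf's. The bay is 135 mm wide, 49 high, and 120 deep to the back board, so a box touching the back board is flush with the front
- narrow_bay (a point): Middle of the narrow bay's mouth, on the desk, in the plane of the shelf's front edge, at (13.5, 67.5, 0) mm of the shelf; axes as the shelf's. The bay is 95 mm wide, 71 high, and 120 deep to the back board, so a box touching the back board is flush with the front
- wide_roller (a joint): Sprung upright brass roller, 14 mm thick, z = 9 to 35 mm, in the wide bay's side nearest the robot, 30 mm before the back board. Value: how far it is pressed in from standing 7 mm proud (0) to level with the wood (0.007 m). Presses with 1 to 3.6 N: a box meets it some 35 mm before home, is braked by up to about 5 N, then is held by it
- narrow_roller (a joint): The same kind of sprung roller, in the narrow bay's side farthest from the robot, 30 mm before the back board; same values and forces
- glasses_case: Bystander: dark spectacle case, 158x58x38 mm, lying on top of the desk shelf; origin: centre of its underside
- sticky_notes: Bystander: pad of sticky notes, 76x76x20 mm, lying on top of the desk shelf; origin: centre of its underside
- marker_green: Bystander: chunky marker pen, 117x22x17 mm, lying between the boxes and the chair-side edge of the desk; origin: centre of its underside
- ink_pad: Bystander: flat ink pad in a tin, 90x58x14 mm, lying near the chair-side edge of the desk; origin: centre of its underside

How it is judged (in metres and radians):
At the end, for the whole second after the job is handed in: Each box stands flat in its own bay, label end outwards and flush with the shelf's front edge within 4 mm, within 6 mm of the middle of the bay and square to it within 0.05 rad, both at rest; the shelf is within 8 mm of where it stood and no bystander is displaced by more than 30 mm (y of wide_box_front in the frame of wide_bay between -0.004 and 0.004 m and x of wide_box_front in the frame of wide_bay between -0.006 and 0.006 m and angle between the y axis of wide_box and the y axis of wide_bay, either way round below 0.05 rad and angle between each of wide_box, narrow_box's own z axis and vertical below 0.05 rad and height (world z) of each of wide_box, narrow_box below 0.004 m and linear speed of each of wide_box, narrow_box below 0.01 m/s and y of narrow_box_front in the frame of narrow_bay between -0.004 and 0.004 m and x of narrow_box_front in the frame of narrow_bay between -0.006 and 0.006 m and angle between the y axis of narrow_box and the y axis of narrow_bay, either way round below 0.05 rad); the robot touches nothing.
It fails at once if the desk shelf is shoved more than 8 mm out of its place (distance of any of desk_shelf, wide_bay, narrow_bay from where it was at the start of the episode above 0.008 m).
It fails at once if a box is tipped up by more than 0.35 rad (angle between any of wide_box, narrow_box's own z axis and vertical above 0.35 rad).
It fails at once if another thing on the desk or on the shelf is displaced by more than 30 mm (distance of any of glasses_case, sticky_notes, marker_green, ink_pad from where it was at the start of the episode above 0.03 m).
It also fails if it takes over 72 s, if anything falls off the work surface, if the arm or the gripper's body presses on something with over 40 N, if the wrist force passes 120 N, or if a joint passes its speed limit or range.

## Working session

There is one attempt and no reset: what is moved stays moved. The work goes in short steps, Python scripts to look and compute and a shell command to move; the robot and the scene stay as the last step left them, time stands still between calls to the robot, and variables do not carry over. Pictures are saved under pics/ and viewed, at most 10 in all, crops included, and the job is handed in when it is done.

```bash
mkdir -p pics; ls; python3 - <<'E'
from plant import status, imaging, search_frame, manip
import cv2, numpy as np
s=status.read_state(); print(s); print(manip.tcp_to_tips)
for n in ["top","scene"]:
    p,d=imaging.get_image(n); cv2.imwrite(f"pics/{n}0.png",p[:,:,::-1]); np.savez(f"{n}0.npz",p=p,d=d,**imaging.get_calibration(n))
    c=imaging.get_calibration(n); print(n,{k:np.round(v,4).tolist() for k,v in c.items()})
for t in ["wide_box","narrow_box","desk_shelf","glasses_case","sticky_notes","marker_green","ink_pad"]:
    print(t,[(np.round(r["box"],3).tolist(),round(r["confidence"],2)) for r in search_frame(t,"top")][:3])
E
```

```text
pics
{'time_s': 0.0, 'joint_positions': array([ 6.57406766e+01,  1.72148689e+01,  8.71799888e+01,  1.35790632e-04,
        7.56683932e+01, -3.81784732e+00]), 'joint_vel': array([-0.07721956,  0.01968123, -0.00087392, -0.00403761,  0.03994688,
        0.00044001]), 'joint_efforts': array([-2.06651610e-03, -5.31797755e+01, -3.52733588e+01,  7.07633444e-02,
        2.43535376e-02, -1.34539955e-04]), 'tcp_pos': array([0.19201393, 0.51515122, 0.22689588]), 'tool_rot': array([[-9.37029192e-01,  3.49250748e-01, -4.55664678e-04],
       [ 3.49251037e-01,  9.37028656e-01, -1.00550993e-03],
       [ 7.57957661e-05, -1.10133352e-03, -9.99999391e-01]]), 'ft_force': array([-1.45136674, -0.06408208,  0.59170606]), 'ft_torque': array([-0.02498744,  0.00984683, -0.00072586]), 'grip_force': 0.0, 'finger_gap': 0.9984830157443015}
0.022
top {'fx': 470.5924, 'fy': 470.5924, 'cx': 283.2582, 'cy': 218.8861, 'R': [[-0.0202, -0.9996, -0.0174], [-0.9924, 0.0221, -0.1212], [0.1216, 0.0148, -0.9925]], 't': [0.0016, 0.5671, 1.144]}
scene {'fx': 472.4098, 'fy': 472.4098, 'cx': 276.7642, 'cy': 215.3535, 'R': [[-0.8433, 0.5369, 0.0237], [0.2141, 0.3761, -0.9015], [-0.4929, -0.7551, -0.4322]], 't': [0.491, -0.0194, 1.4255]}
wide_box [([0.4, 0.393, 0.093, 0.118], 0.69)]
narrow_box [([0.368, 0.588, 0.098, 0.121], 0.89)]
desk_shelf [([0.619, 0.295, 0.145, 0.407], 0.57)]
glasses_case [([0.684, 0.327, 0.066, 0.152], 0.93)]
sticky_notes [([0.697, 0.582, 0.07, 0.081], 0.92), ([0.683, 0.326, 0.068, 0.153], 0.52)]
marker_green [([0.311, 0.476, 0.026, 0.101], 0.94)]
ink_pad [([0.286, 0.628, 0.046, 0.091], 0.78)]
```

View pics/top0.png

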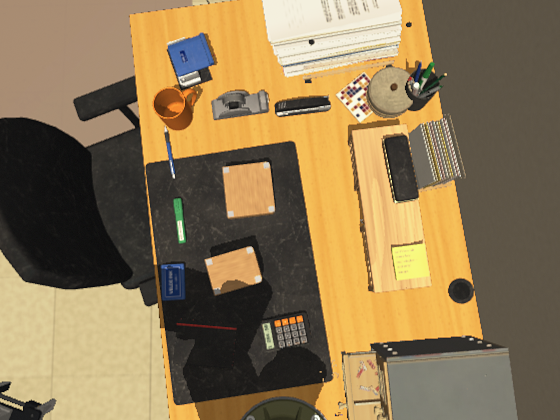

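View pics/scene0.png

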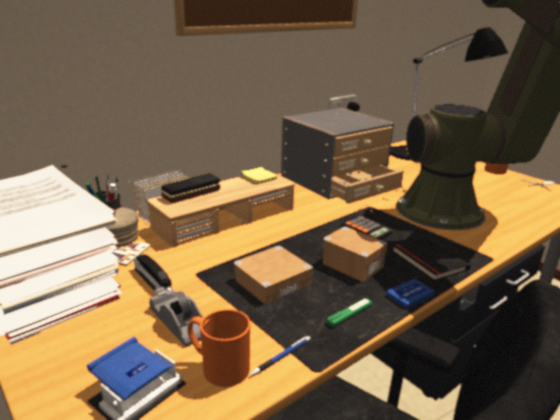

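```bash
cat > h.py <<'E'
import numpy as np, cv2
from plant import imaging, status
def cloud(name="top", fn=None, z=None):
    if z is None:
        p,d=imaging.get_image(name); c=imaging.get_calibration(name)
    else: p,d,c=z["p"],z["d"],z
    v,u=np.mgrid[:d.shape[0],:d.shape[1]]
    C=np.stack([(u-c["cx"])/c["fx"]*d,(v-c["cy"])/c["fy"]*d,d],-1)
    W=(C-c["t"])@c["R"]
    W[d<=0]=np.nan
    return p,W
def rect(pts):
    (c,(w,h),a)=cv2.minAreaRect(pts.astype(np.float32)*1000); return np.round(c,1),(round(w,1),round(h,1)),round(a,2)
def comp(W,lo,hi,roi):
    m=(W[...,2]>lo)&(W[...,2]<hi)&(W[...,0]>roi[0])&(W[...,0]<roi[1])&(W[...,1]>roi[2])&(W[...,1]<roi[3])
    n,l,s,_=cv2.connectedComponentsWithStats(m.astype(np.uint8),connectivity=4)
    return [(l==i) for i in range(1,n) if s[i,4]>150]
E
python3 - <<'E'
from h import *
z=np.load("top0.npz"); p,W=cloud(z=z)
for v,u in [(190,248),(268,232),(230,310),(270,385),(200,365),(150,365),(158,400),(260,410),(220,178),(300,320)]: print((u,v),np.round(W[v,u],4))
for lo,hi,roi in [(.03,.09,(.15,.7,-.05,.25)),(.075,.1,(.2,.75,-.4,-.05)),(.1,.14,(.2,.75,-.4,-.05))]:
    for m in comp(W,lo,hi,roi):
        P=W[m]; print(lo,m.sum(),P.mean(0).round(4),np.percentile(P[:,2],[5,50,95]).round(4),rect(P[:,:2]),(P.min(0)*1000).round(),(P.max(0)*1000).round())
E
```

```text
(248, 190) [0.6407 0.0763 0.0441]
(232, 268) [0.4466 0.1148 0.0681]
(310, 230) [ 0.5412 -0.0781 -0.0032]
(385, 270) [ 0.4341 -0.2482  0.0862]
(365, 200) [ 0.6026 -0.2088  0.0818]
(365, 150) [ 0.7257 -0.2137  0.083 ]
(400, 158) [ 0.6954 -0.2897  0.1159]
(410, 260) [ 0.4563 -0.3075  0.0883]
(178, 220) [0.5719 0.2578 0.0197]
(320, 300) [ 0.3632 -0.0982  0.0028]
0.03 2320 [0.6384 0.0755 0.0448] [0.041  0.0449 0.0484] (array([641. ,  74.9]), (125.4, 120.2), 5.35) [574.  12.  30.] [700. 139.  52.]
0.03 1882 [0.4423 0.1113 0.0664] [0.0628 0.0666 0.0701] (array([442.6, 111.8]), (90.1, 120.5), 15.39) [385.  44.  44.] [499. 180.  75.]
0.075 792 [ 0.7001 -0.3767  0.0919] [0.08   0.093  0.0989] (array([ 697.6, -378. ]), (107.4, 48.9), 3.54) [ 643. -400.   75.] [ 750. -350.  100.]
0.075 7057 [ 0.5428 -0.2632  0.0849] [0.0797 0.0836 0.0955] (array([ 572.8, -270.7]), (369.2, 137.9), 5.6) [ 383. -357.   75.] [ 750. -185.  100.]
0.1 1646 [ 0.6702 -0.2895  0.1194] [0.1072 0.1203 0.124 ] (array([ 673.1, -292. ]), (156.8, 57.9), 7.75) [ 592. -330.  100.] [ 750. -254.  129.]
0.1 300 [ 0.2569 -0.2922  0.1195] [0.1014 0.1188 0.1369] (array([ 259.2, -300.6]), (52.5, 192.5), 20.24) [ 202. -400.  100.] [ 269. -217.  140.]
```

```bash
cat >> h.py <<'E'
def fitline(P,axis):  # fit robust line: coordinate 1-axis as function of axis
    x,y=P[:,axis],P[:,1-axis]; k=np.ones(len(x),bool)
    for _ in range(6):
        c=np.polyfit(x[k],y[k],1); r=y-np.polyval(c,x); k=abs(r)<max(2*np.std(r[k]),.0015)
    return c
E
python3 - <<'E'
from h import *
z=np.load("top0.npz"); p,W=cloud(z=z)
m=max(comp(W,.07,.14,(.3,.9,-.36,-.1)),key=lambda m:m.sum())
print(m.sum(),np.nanmin(W[m],0),np.nanmax(W[m],0))
# front edge: leftmost column in each row
e=[W[r,np.where(m[r])[0][0]] for r in range(m.shape[0]) if m[r].any()]; e=np.array(e)
c=fitline(e,0); a=np.arctan(-0-(-c[0])) ; print("front y=",c,"angle",np.arctan(c[0]))
res=e[:,1]-np.polyval(c,e[:,0]); print("resid",np.percentile(res*1000,[5,50,95]))
th=np.arctan(c[0]); ex=np.array([np.cos(th),np.sin(th)]); ey=np.array([-ex[1],ex[0]])
P=W[m][:,:2]; s=P@ex; t=P@ey
print("s",np.percentile(s,[0,.2,1,50,99,99.8,100]).round(4),"t",np.percentile(t,[0,.5,1,99,99.5,100]).round(4))
for tt in np.linspace(t.min()+.02,t.max()-.02,5):
    k=abs(t-tt)<.01; print(round(tt,3),s[k].min().round(4),s[k].max().round(4))
for ss in np.linspace(s.min()+.02,s.max()-.02,9):
    k=abs(s-ss)<.01; print("s",round(ss,3),t[k].min().round(4),t[k].max().round(4))
E
```

```text
9451 [ 0.38321667 -0.35671653  0.07035311] [ 0.78987831 -0.18207247  0.12881689]
front y= [ 0.09814169 -0.25843643] angle 0.09782840279047275
resid [-1.09804776 -0.02183184  0.66882   ]
s [0.359  0.36   0.3631 0.5522 0.7521 0.7556 0.7584] t [-0.3945 -0.3923 -0.3913 -0.2573 -0.257  -0.2563]
-0.374 0.3593 0.7565
-0.35 0.3592 0.7575
-0.325 0.3592 0.7584
-0.301 0.359 0.7565
-0.276 0.3592 0.7578
s 0.379 -0.3943 -0.2563
s 0.424 -0.394 -0.2569
s 0.469 -0.3934 -0.2568
s 0.514 -0.3943 -0.2566
s 0.559 -0.3931 -0.2566
s 0.604 -0.3861 -0.2564
s 0.649 -0.3846 -0.2565
s 0.693 -0.3929 -0.2569
s 0.738 -0.3928 -0.2564
```

```bash
cat >> h.py <<'E'
TH=.0978; EX=np.array([np.cos(TH),np.sin(TH)]); EY=np.array([-EX[1],EX[0]]); S0,T0=.5583,-.2568
def to_uv(P): P=np.asarray(P)[...,:2]; return np.stack([P@EX-S0,P@EY-T0],-1)
def to_w(u,v): return (u+S0)*EX+(v+T0)*EY
def cur():
    s=status.read_state(); R=s["tool_rot"]
    return s,to_uv(s["tcp_pos"]),np.degrees(np.arctan2(R[1,0],R[0,0])-TH)
def go(u,v,z,phi=None):  # phi of tool x in shelf frame deg; z is TIP height
    s,q,ph=cur(); R=s["tool_rot"]; w=to_w(u,v); d=R.T@(np.array([*w,z+.022])-s["tcp_pos"])
    tw=0 if phi is None else -((phi-ph+180)%360-180)/180
    print("go",(u,v,z,phi),"dp",(d/.5).round(4),"twist",round(tw,4))
def where():
    s,q,ph=cur(); print("t",round(s["time_s"],2),"uv mm",(q*1000).round(1),"tipz",round((s["tcp_pos"][2]-.022)*1000,1),"phi",round(ph,1),"F",s["ft_force"].round(1),"q",s["joint_positions"].round(0), "gap",round(s["finger_gap"]*94))
def boxes(W):
    for m in comp(W,.03,.08,(.15,.75,-.25,.3)):
        P=W[m]; zz=np.median(P[:,2]); k=abs(P[:,2]-zz)<.008; Q=to_uv(P[k])
        c,wh,a=rect(Q); a=(a+45)%90-45
        print("box z",zz.round(3),"n",k.sum(),"uv",c,wh,"ang",round(a,2),"extent u",(np.array([Q[:,0].min(),Q[:,0].max()])*1000).round(),"v",(np.array([Q[:,1].min(),Q[:,1].max()])*1000).round())
E
python3 - <<'E'
from h import *
p,W=cloud(z=np.load("top0.npz")); boxes(W); where()
for n in [(.22,.258),(.178,.22),(.31,.17)]: pass
print("marker",to_uv(W[220,178]),"ink",to_uv(W[282,172]))
E
```

```text
box z 0.045 n 2459 uv [ 89.7 268.7] (131.3, 120.0) ang 0.08 extent u [ 24. 155.] v [209. 329.]
box z 0.055 n 101 uv [-116.8   -1.5] (3.8, 160.3) ang -0.05 extent u [-197.  -37.] v [-3.  0.]
box z 0.067 n 1865 uv [-106.9  324.9] (90.1, 120.4) ang 9.7 extent u [-160.  -54.] v [260. 390.]
box z 0.066 n 227 uv [-352.7   61.5] (66.1, 144.8) ang -43.84 extent u [-424. -323.] v [-12.  94.]
t 0.45 uv mm [-316.8  750.9] tipz 205.4 phi 154.0 F [ 0.4  0.3 -0.5] q [66. 17. 87. -0. 76. -4.] gap 94
marker [0.03603839 0.45748498] ink [-0.11794838  0.48774829]
```

```bash
python3 - <<'E'
from h import *
go(.09,.355,.15,90)
E
```

```text
go (0.09, 0.355, 0.15, 90) dp [-1.0786 -0.3542  0.1108] twist 0.3553
```

```bash
python3 -m jog '[{"fingers":94,"dp":[-0.98,-0.32,0.05],"twist":0.3553},{"fingers":94,"dp":[-0.98,-0.32,0.05],"twist":0.3553},{"fingers":94,"dp":[-0.98,-0.32,0.05],"twist":0.3553},{"fingers":94,"dp":[-0.98,-0.32,0.05],"twist":0.3553},{"fingers":94,"dp":[-0.98,-0.32,0.05],"twist":0.3553},{"fingers":94,"dp":[-0.98,-0.32,0.05],"twist":0.3553},{"fingers":94,"dp":[-0.98,-0.32,0.05],"twist":0.3553},{"fingers":94,"dp":[-0.98,-0.32,0.05],"twist":0.3553},{"fingers":94,"dp":[-0.98,-0.32,0.05],"twist":0.3553},{"fingers":94,"dp":[-0.98,-0.32,0.05],"twist":0.3553}]'; python3 - <<'E'
from h import *
where(); go(.09,.355,.02,90)
E
```

```text
time_s: 1.7
tcp_pos: [0.5954, 0.194, 0.202]
tool_rot: [[-0.097, 0.995, -0.001], [0.995, 0.097, -0.0], [0.0, -0.001, -1.0]]
ft_force: [-0.3, 1.1, 0.2]
finger_gap: 1.001
grip_force: 0.0
t 1.7 uv mm [ 53.2 391.7] tipz 180.0 phi 89.9 F [-0.3  1.1  0.2] q [15. 28. 75.  0. 76.  9.] gap 94
go (0.09, 0.355, 0.02, 90) dp [-0.0734  0.0739  0.32  ] twist -0.0003
```

```bash
python3 -m jog '[{"fingers":94,"dp":[-0.0734,0.0739,0.1],"twist":0},{"fingers":94,"dp":[-0.0734,0.0739,0.2],"twist":0},{"fingers":94,"dp":[-0.0734,0.0739,0.3],"twist":0},{"fingers":94,"dp":[-0.0734,0.0739,0.32],"twist":0},{"fingers":94,"dp":[-0.0734,0.0739,0.32],"twist":0},{"fingers":94,"dp":[-0.09,0.0739,0.32],"twist":0},{"fingers":94,"dp":[-0.10,0.0739,0.32],"twist":0},{"fingers":94,"dp":[-0.11,0.0739,0.32],"twist":0},{"fingers":94,"dp":[-0.125,0.0739,0.32],"twist":0},{"fingers":94,"dp":[-0.14,0.0739,0.32],"twist":0}]'; python3 - <<'E'
from h import *
where(); p,W=cloud(); cv2.imwrite("pics/t1.png",p[:,:,::-1]); boxes(W)
E
```

```text
time_s: 2.95
tcp_pos: [0.6392, 0.1279, 0.0428]
tool_rot: [[-0.098, 0.995, 0.001], [0.995, 0.098, 0.0], [0.0, 0.001, -1.0]]
ft_force: [-0.0, 3.5, 2.3]
finger_gap: 1.001
grip_force: 1.8
t 2.95 uv mm [ 90.3 321.7] tipz 20.8 phi 90.0 F [-0.   3.5  2.3] q [ 8. 41. 78.  0. 61.  2.] gap 94
box z 0.045 n 1832 uv [ 89.7 238.8] (91.9, 131.1) ang -0.11 extent u [ 24. 155.] v [193. 285.]
box z 0.055 n 100 uv [-116.6   -1.5] (160.9, 3.7) ang 0.01 extent u [-197.  -36.] v [-3.  0.]
box z 0.066 n 221 uv [-351.3   60.2] (65.9, 146.0) ang 44.22 extent u [-423. -323.] v [-15.  94.]
```

View pics/t1.png

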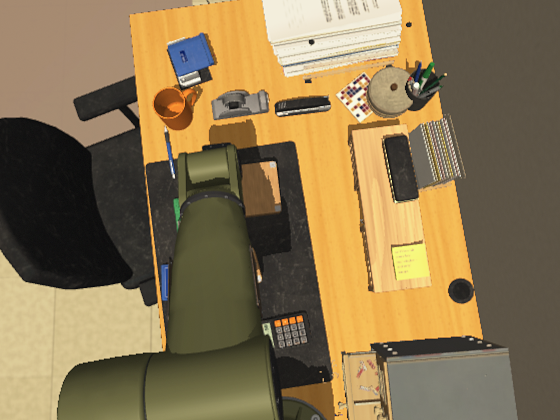

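```bash
python3 -m jog '[{"fingers":94,"dp":[-0.024,0,0],"twist":0},{"fingers":94,"dp":[-0.048,0,0],"twist":0},{"fingers":94,"dp":[-0.072,0,0],"twist":0},{"fingers":94,"dp":[-0.096,0,0],"twist":0},{"fingers":94,"dp":[-0.12,0,0],"twist":0},{"fingers":94,"dp":[-0.144,0,0],"twist":0},{"fingers":94,"dp":[-0.168,0,0],"twist":0},{"fingers":94,"dp":[-0.192,0,0],"twist":0},{"fingers":94,"dp":[-0.216,0,0],"twist":0},{"fingers":94,"dp":[-0.24,0,0],"twist":0},{"fingers":94,"dp":[-0.264,0,0],"twist":0},{"fingers":94,"dp":[-0.28,0,0],"twist":0}]'; python3 - <<'E'
from h import *
where(); p,W=cloud(); boxes(W)
go(.19,.115,.15,180)
E
```

```text
time_s: 4.5
tcp_pos: [0.6525, -0.0122, 0.0421]
tool_rot: [[-0.097, 0.995, -0.001], [0.995, 0.097, -0.0], [-0.0, -0.001, -1.0]]
ft_force: [-0.3, 1.4, -0.8]
finger_gap: 1.001
grip_force: 0.7
t 4.5 uv mm [ 89.9 181. ] tipz 20.1 phi 90.0 F [-0.3  1.4 -0.8] q [ -4.  41.  78.  -0.  61. -10.] gap 94
box z 0.043 n 1292 uv [89. 87.] (71.8, 131.2) ang -0.83 extent u [ 24. 154.] v [ 51. 123.]
box z 0.056 n 104 uv [-116.7   -1.6] (4.2, 160.6) ang 0.0 extent u [-197.  -36.] v [-4.  1.]
box z 0.067 n 634 uv [-111.9  355. ] (89.8, 59.2) ang 9.54 extent u [-160.  -63.] v [333. 391.]
box z 0.066 n 221 uv [-352.1   62. ] (65.0, 141.4) ang -43.5 extent u [-423. -323.] v [-10.  94.]
go (0.19, 0.115, 0.15, 180) dp [-0.1304  0.2003 -0.26  ] twist -0.5003
```

```bash
python3 -m jog '[{"fingers":94,"dp":[0.02,0,-0.03],"twist":0},{"fingers":94,"dp":[0.02,0,-0.14],"twist":0},{"fingers":70,"dp":[-0.02,0.05,-0.18],"twist":-0.05},{"fingers":70,"dp":[-0.132,0.18,-0.2],"twist":-0.5},{"fingers":70,"dp":[-0.132,0.18,-0.2],"twist":-0.5},{"fingers":70,"dp":[-0.132,0.18,-0.2],"twist":-0.5},{"fingers":70,"dp":[-0.132,0.18,-0.2],"twist":-0.5},{"fingers":70,"dp":[-0.132,0.18,-0.2],"twist":-0.5},{"fingers":70,"dp":[-0.132,0.18,-0.2],"twist":-0.5},{"fingers":70,"dp":[-0.132,0.18,-0.2],"twist":-0.5},{"fingers":70,"dp":[-0.132,0.18,-0.2],"twist":-0.5},{"fingers":70,"dp":[-0.132,0.18,-0.2],"twist":-0.5}]'; python3 - <<'E'
from h import *
where(); p,W=cloud(); boxes(W)
go(.18,.114,.02,180)
E
```

```text
time_s: 6.05
tcp_pos: [0.7487, -0.0671, 0.1434]
tool_rot: [[-0.995, -0.098, 0.001], [-0.098, 0.995, -0.0], [-0.001, -0.0, -1.0]]
ft_force: [-0.8, 1.2, -0.2]
finger_gap: 0.746
grip_force: 0.0
t 6.05 uv mm [180.3 116.9] tipz 121.4 phi -180.0 F [-0.8  1.2 -0.2] q [  -8.   48.   51.   -0.   81. -104.] gap 70
box z 0.056 n 102 uv [-116.7   -1.4] (160.5, 3.7) ang 0.13 extent u [-197.  -36.] v [-3.  0.]
box z 0.067 n 1290 uv [-108.6  335.2] (90.0, 99.4) ang 9.68 extent u [-160.  -57.] v [293. 391.]
box z 0.066 n 221 uv [-353.5   62.8] (66.6, 140.9) ang -43.52 extent u [-424. -324.] v [-10.  93.]
go (0.18, 0.114, 0.02, 180) dp [ 0.0006 -0.0055  0.2025] twist -0.0006
```

```bash
python3 -m jog '[{"fingers":70,"dp":[0,-0.005,0.1],"twist":0},{"fingers":70,"dp":[0,-0.005,0.19],"twist":0},{"fingers":70,"dp":[0,-0.005,0.2025],"twist":0},{"fingers":70,"dp":[0.015,-0.005,0.2025],"twist":0},{"fingers":70,"dp":[0.03,-0.005,0.2025],"twist":0},{"fingers":70,"dp":[0.045,-0.005,0.2025],"twist":0},{"fingers":70,"dp":[0.065,-0.005,0.2025],"twist":0},{"fingers":70,"dp":[0.09,-0.005,0.2025],"twist":0},{"fingers":70,"dp":[0.115,-0.005,0.2025],"twist":0},{"fingers":70,"dp":[0.14,-0.005,0.2025],"twist":0},{"fingers":70,"dp":[0.165,-0.005,0.2025],"twist":0},{"fingers":70,"dp":[0.19,-0.005,0.2025],"twist":0}]'; python3 - <<'E'
from h import *
where(); p,W=cloud(); boxes(W)
go(-.0415,.114,.02,180)
E
```

```text
time_s: 7.6
tcp_pos: [0.6548, -0.0799, 0.0432]
tool_rot: [[-0.995, -0.098, 0.004], [-0.098, 0.995, -0.001], [-0.004, -0.001, -1.0]]
ft_force: [3.7, 0.4, 3.4]
finger_gap: 0.747
grip_force: 2.0
t 7.6 uv mm [ 85.6 113.3] tipz 21.2 phi -180.0 F [3.7 0.4 3.4] q [ -10.   42.   76.    0.   62. -106.] gap 70
box z 0.056 n 103 uv [-116.7   -1.5] (3.9, 160.3) ang -0.16 extent u [-197.  -37.] v [-3.  1.]
box z 0.067 n 1726 uv [-107.1  325.4] (90.1, 121.1) ang 9.4 extent u [-160.  -55.] v [268. 391.]
box z 0.06 n 93 uv [-337.6   32.4] (19.1, 82.6) ang 11.53 extent u [-344. -324.] v [-7. 74.]
go (-0.0415, 0.114, 0.02, 180) dp [0.2514 0.0013 0.001 ] twist -0.0001
```

```bash
python3 -m jog '[{"fingers":70,"dp":[0.025,0,0],"twist":0},{"fingers":70,"dp":[0.05,0,0],"twist":0},{"fingers":70,"dp":[0.075,0,0],"twist":0},{"fingers":70,"dp":[0.1,0,0],"twist":0},{"fingers":70,"dp":[0.125,0,0],"twist":0},{"fingers":70,"dp":[0.15,0,0],"twist":0},{"fingers":70,"dp":[0.175,0,0],"twist":0},{"fingers":70,"dp":[0.2,0,0],"twist":0},{"fingers":70,"dp":[0.225,0,0],"twist":0},{"fingers":70,"dp":[0.24,0,0],"twist":0},{"fingers":70,"dp":[0.247,0,0],"twist":0}]'; python3 - <<'E'
from h import *
where(); p,W=cloud(); boxes(W)
E
```

```text
time_s: 9.02
tcp_pos: [0.531, -0.0919, 0.0412]
tool_rot: [[-0.995, -0.097, -0.0], [-0.097, 0.995, 0.0], [0.0, 0.0, -1.0]]
ft_force: [2.6, 0.2, 0.9]
finger_gap: 0.747
grip_force: 1.5
t 9.03 uv mm [-38.8 113.5] tipz 19.2 phi -180.0 F [2.6 0.2 0.9] q [ -14.   29.   98.    0.   53. -109.] gap 70
box z 0.056 n 101 uv [-116.    -1.3] (161.9, 3.7) ang 0.12 extent u [-197.  -35.] v [-3.  1.]
box z 0.067 n 1865 uv [-107.  325.] (90.0, 120.6) ang 9.65 extent u [-160.  -54.] v [260. 391.]
box z 0.059 n 96 uv [-337.5   33. ] (18.5, 86.1) ang 12.28 extent u [-344. -324.] v [-8. 76.]
```

```bash
python3 - <<'E'
from h import *
go(-.115,.205,.12,90)
E
python3 -m jog '[{"fingers":70,"dp":[-0.03,0,0],"twist":0},{"fingers":70,"dp":[-0.03,0,-0.12],"twist":0},{"fingers":94,"dp":[-0.03,0.02,-0.2],"twist":0.05},{"fingers":94,"dp":[0.15,0.183,-0.2],"twist":0.5},{"fingers":94,"dp":[0.15,0.183,-0.2],"twist":0.5},{"fingers":94,"dp":[0.15,0.183,-0.2],"twist":0.5},{"fingers":94,"dp":[0.15,0.183,-0.2],"twist":0.5},{"fingers":94,"dp":[0.15,0.183,-0.2],"twist":0.5},{"fingers":94,"dp":[0.15,0.183,-0.2],"twist":0.5},{"fingers":94,"dp":[0.15,0.183,-0.2],"twist":0.5},{"fingers":94,"dp":[0.15,0.183,-0.2],"twist":0.5},{"fingers":94,"dp":[0.15,0.183,-0.2],"twist":0.5}]'; python3 - <<'E'
from h import *
where(); p,W=cloud(); boxes(W); go(-.115,.205,.02,90); cv2.imwrite("pics/t2.png",p[:,:,::-1])
p,d=imaging.get_image("wrist"); cv2.imwrite("pics/w2.png",p[:,:,::-1])
E
```

```text
go (-0.115, 0.205, 0.12, 90) dp [ 0.1521  0.1829 -0.2017] twist 0.5
time_s: 10.58
tcp_pos: [0.4475, -0.0081, 0.1408]
tool_rot: [[-0.098, 0.995, -0.002], [0.995, 0.098, 0.0], [0.0, -0.002, -1.0]]
ft_force: [0.1, 0.4, 0.4]
finger_gap: 1.003
grip_force: 0.0
t 10.57 uv mm [-113.7  205.1] tipz 118.8 phi 90.0 F [0.1 0.4 0.4] q [ -6.  10. 109.  -0.  62. -11.] gap 94
box z 0.056 n 101 uv [-118.    -1.6] (157.9, 4.0) ang 0.19 extent u [-197.  -39.] v [-4.  0.]
box z 0.044 n 1787 uv [-110.6  110.6] (130.1, 120.3) ang 0.07 extent u [-176.  -46.] v [ 50. 171.]
box z 0.067 n 1301 uv [-108.8  335.5] (90.0, 99.0) ang 9.64 extent u [-160.  -57.] v [294. 391.]
box z 0.066 n 221 uv [-352.1   60.5] (67.6, 146.2) ang -44.55 extent u [-424. -324.] v [-15.  95.]
go (-0.115, 0.205, 0.02, 90) dp [-0.0002 -0.0024  0.1977] twist 0.0008
```

View pics/w2.png

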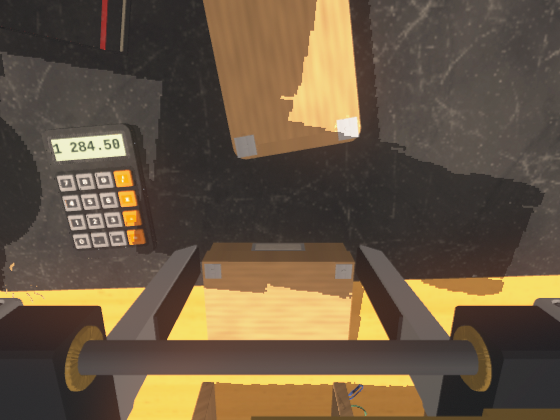

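```bash
python3 -m jog '[{"fingers":94,"dp":[0,0,0.1],"twist":0},{"fingers":94,"dp":[0,0,0.19],"twist":0},{"fingers":94,"dp":[0,0,0.1975],"twist":0},{"fingers":94,"dp":[-0.03,0,0.1975],"twist":0},{"fingers":94,"dp":[-0.052,0,0.1975],"twist":0},{"fingers":94,"dp":[-0.066,-0.0015,0.1975],"twist":0},{"fingers":94,"dp":[-0.08,-0.0035,0.1975],"twist":0},{"fingers":94,"dp":[-0.094,-0.0055,0.1975],"twist":0},{"fingers":94,"dp":[-0.108,-0.0075,0.1975],"twist":0},{"fingers":94,"dp":[-0.122,-0.0095,0.1975],"twist":0},{"fingers":94,"dp":[-0.13,-0.0105,0.1975],"twist":0}]'; python3 - <<'E'
from h import *
where(); p,W=cloud(); boxes(W);  cv2.imwrite("pics/t2.png",p[:,:,::-1])
E
```

```text
time_s: 12.05
tcp_pos: [0.4489, -0.0737, 0.0423]
tool_rot: [[-0.097, 0.995, -0.0], [0.995, 0.097, -0.0], [0.0, -0.0, -1.0]]
ft_force: [-0.1, 2.6, -0.5]
finger_gap: 0.997
grip_force: 0.9
t 12.05 uv mm [-118.8  139.6] tipz 20.3 phi 90.0 F [-0.1  2.6 -0.5] q [-14.  20. 111.  -0.  48. -20.] gap 94
box z 0.056 n 99 uv [-116.5   -1.6] (160.5, 3.7) ang 0.06 extent u [-197.  -36.] v [-3.  0.]
box z 0.043 n 1113 uv [-117.2   57.5] (130.0, 95.5) ang 0.52 extent u [-182.  -52.] v [ 10. 106.]
box z 0.067 n 1862 uv [-107.   325.1] (90.0, 120.8) ang 9.82 extent u [-160.  -54.] v [260. 391.]
box z 0.067 n 244 uv [-352.8   62.7] (65.7, 143.3) ang -43.4 extent u [-424. -323.] v [-10.  93.]
```

```bash
python3 -m jog '[{"fingers":94,"dp":[-0.014,0.001,0],"twist":0},{"fingers":94,"dp":[-0.028,0.002,0],"twist":0},{"fingers":94,"dp":[-0.042,0.002,0],"twist":0},{"fingers":94,"dp":[-0.056,0.002,0],"twist":0}]';python3 -m jog '[{"fingers":94,"dp":[-0.014,0,0],"twist":0},{"fingers":94,"dp":[-0.028,0,0],"twist":0},{"fingers":94,"dp":[-0.042,0,0],"twist":0},{"fingers":94,"dp":[-0.056,0,0],"twist":0},{"fingers":94,"dp":[-0.07,0,0],"twist":0},{"fingers":94,"dp":[-0.084,0,0],"twist":0},{"fingers":94,"dp":[-0.098,0,0],"twist":0}]'; python3 - <<'E'
from h import *
where(); p,W=cloud(); boxes(W)
E
```

```text
time_s: 12.6
tcp_pos: [0.4527, -0.1016, 0.0424]
tool_rot: [[-0.098, 0.995, -0.0], [0.995, 0.098, -0.0], [0.0, -0.0, -1.0]]
ft_force: [-0.6, 1.1, -1.6]
finger_gap: 1.001
grip_force: 0.6
time_s: 13.48
tcp_pos: [0.4575, -0.1503, 0.0425]
tool_rot: [[-0.098, 0.995, 0.0], [0.995, 0.098, -0.0], [-0.0, 0.0, -1.0]]
ft_force: [0.1, 2.3, -0.3]
finger_gap: 1.0
grip_force: 0.6
t 13.47 uv mm [-117.6   62.5] tipz 20.5 phi 90.0 F [ 0.1  2.3 -0.3] q [-23.  23. 107.  -0.  50. -28.] gap 94
box z 0.067 n 1869 uv [-106.8  324.9] (90.3, 120.2) ang 9.62 extent u [-160.  -55.] v [260. 391.]
```

```bash
python3 -m jog '[{"fingers":94,"dp":[-0.008,0,0],"twist":0},{"fingers":94,"dp":[-0.016,0,0],"twist":0},{"fingers":94,"dp":[-0.024,0,0],"twist":0},{"fingers":94,"dp":[-0.032,0,0],"twist":0},{"fingers":94,"dp":[-0.04,0,0],"twist":0}]';python3 -m jog '[{"fingers":94,"dp":[-0.006,0,0],"twist":0},{"fingers":94,"dp":[-0.012,0,0],"twist":0},{"fingers":94,"dp":[-0.018,0,0],"twist":0}]';python3 -m jog '[{"fingers":94,"dp":[-0.006,0,0],"twist":0},{"fingers":94,"dp":[-0.012,0,0],"twist":0},{"fingers":94,"dp":[-0.018,0,0],"twist":0}]'; python3 - <<'E'
from h import *
where(); p,W=cloud(); m=max(comp(W,.07,.14,(.3,.9,-.36,-.1)),key=lambda m:m.sum()); e=to_uv(np.array([W[r,np.where(m[r])[0][0]] for r in range(m.shape[0]) if m[r].any()])); print("shelf front v",np.median(e[:,1]), fitline(e,0), e[:,0].min(),e[:,0].max())
E
```

```text
time_s: 14.15
tcp_pos: [0.4595, -0.1699, 0.0425]
tool_rot: [[-0.098, 0.995, 0.0], [0.995, 0.098, -0.0], [-0.0, 0.0, -1.0]]
ft_force: [0.0, 2.7, 1.5]
finger_gap: 1.001
grip_force: 1.4
time_s: 14.52
tcp_pos: [0.4605, -0.1789, 0.0425]
tool_rot: [[-0.098, 0.995, 0.0], [0.995, 0.098, -0.0], [-0.0, 0.0, -1.0]]
ft_force: [1.2, 2.4, 1.1]
finger_gap: 1.0
grip_force: 1.2
time_s: 14.9
tcp_pos: [0.4613, -0.1878, 0.0425]
tool_rot: [[-0.098, 0.995, 0.0], [0.995, 0.098, -0.0], [-0.0, 0.0, -1.0]]
ft_force: [1.4, 3.1, 1.4]
finger_gap: 0.998
grip_force: 1.4
t 14.9 uv mm [-117.6   24.8] tipz 20.5 phi 90.0 F [1.4 3.1 1.4] q [-26.  25. 105.   0.  51. -32.] gap 94
shelf front v -0.0011840087810313094 [ 0.22444902 -0.02357654] -0.19871291822471432 0.19904473616454654
```

```bash
python3 -m jog '[{"fingers":94,"dp":[-0.005,0,0],"twist":0},{"fingers":94,"dp":[-0.010,0,0],"twist":0},{"fingers":94,"dp":[-0.015,0,0],"twist":0},{"fingers":94,"dp":[-0.02,0,0],"twist":0}]' | egrep 'ft|tcp';python3 -m jog '[{"fingers":94,"dp":[-0.003,0,0],"twist":0},{"fingers":94,"dp":[-0.006,0,0],"twist":0}]'| egrep 'ft|tcp'; python3 - <<'E'
from h import *
where()
E
```

```text
tcp_pos: [0.4622, -0.1978, 0.0425]
ft_force: [2.1, 2.8, 1.1]
tcp_pos: [0.4625, -0.2007, 0.0424]
ft_force: [0.9, 3.0, 0.6]
t 15.7 uv mm [-117.6   11.9] tipz 20.4 phi 90.0 F [0.9 3.  0.6] q [-28.  25. 104.   0.  51. -33.] gap 94
```

```bash
for i in 1 2; do python3 -m jog '[{"fingers":94,"dp":[-0.002,0,0],"twist":0},{"fingers":94,"dp":[-0.003,0,0],"twist":0}]'| egrep 'ft|tcp'; done; python3 - <<'E'
from h import *
where()
E
```

```text
tcp_pos: [0.4628, -0.2018, 0.0425]
ft_force: [4.2, 7.4, 1.2]
tcp_pos: [0.463, -0.2032, 0.0424]
ft_force: [4.9, 6.4, 0.6]
t 16.2 uv mm [-117.4    9.4] tipz 20.4 phi 90.0 F [4.9 6.4 0.6] q [-28.  25. 104.   0.  51. -34.] gap 94
```

```bash
for i in 1 2; do python3 -m jog '[{"fingers":94,"dp":[-0.001,0,0],"twist":0},{"fingers":94,"dp":[-0.0015,0,0],"twist":0}]'| egrep 'ft|tcp'; done; python3 - <<'E'
from h import *
where(); p,d=imaging.get_image("wrist"); cv2.imwrite("pics/w3.png",p[:,:,::-1])
E
```

```text
tcp_pos: [0.4631, -0.2039, 0.0424]
ft_force: [4.2, 6.8, 0.1]
tcp_pos: [0.4631, -0.2041, 0.0424]
ft_force: [2.5, 13.6, 4.3]
t 16.7 uv mm [-117.3    8.5] tipz 20.4 phi 90.0 F [ 2.5 13.6  4.3] q [-28.  25. 103.   0.  51. -34.] gap 94
```

View pics/w3.png

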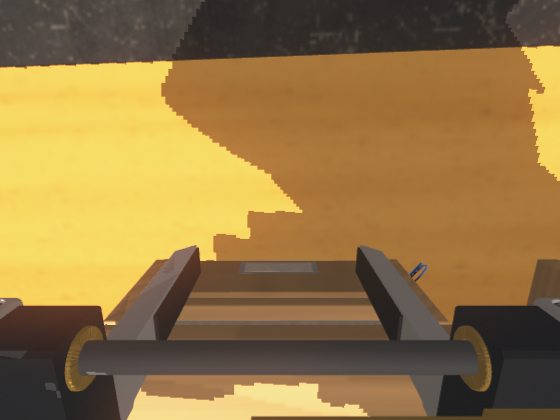

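```bash
python3 -m jog '[{"fingers":94,"dp":[0.01,0,0],"twist":0},{"fingers":94,"dp":[0.05,0,0],"twist":0},{"fingers":94,"dp":[0.08,0,-0.1],"twist":0},{"fingers":60,"dp":[0.12,0,-0.2],"twist":0}]' | head -1; python3 - <<'E'
from h import *
where(); go(-.19,.32,.11,0)
p,W=cloud(); cv2.imwrite("pics/t4.png",p[:,:,::-1]); boxes(W)
E
```

```text
time_s: 17.25
t 17.25 uv mm [-118.2   68.9] tipz 121.3 phi 90.0 F [ 0.2 -0.6 -0.6] q [-22.  13. 104.  -0.  63. -27.] gap 87
go (-0.19, 0.32, 0.11, 0) dp [ 0.5021 -0.1437  0.0231] twist 0.4999
box z 0.067 n 1864 uv [-107.   324.8] (89.9, 120.5) ang 9.89 extent u [-160.  -55.] v [260. 390.]
```

```bash
python3 -m jog '[{"fingers":60,"dp":[0.5,-0.144,0.02],"twist":0.5},{"fingers":60,"dp":[0.5,-0.144,0.02],"twist":0.5},{"fingers":60,"dp":[0.5,-0.144,0.02],"twist":0.5},{"fingers":60,"dp":[0.5,-0.144,0.02],"twist":0.5},{"fingers":60,"dp":[0.5,-0.144,0.02],"twist":0.5},{"fingers":60,"dp":[0.5,-0.144,0.02],"twist":0.5},{"fingers":60,"dp":[0.5,-0.144,0.02],"twist":0.5},{"fingers":60,"dp":[0.5,-0.144,0.02],"twist":0.5},{"fingers":60,"dp":[0.5,-0.144,0.02],"twist":0.5},{"fingers":60,"dp":[0.5,-0.144,0.02],"twist":0.5}]' | head -1; python3 - <<'E'
from h import *
where(); go(-.19,.32,.025,0)
p,W=cloud("scene"); cv2.imwrite("pics/s4.png",p[:,:,::-1])
E
```

```text
time_s: 18.55
t 18.55 uv mm [-190.1  317.9] tipz 110.2 phi 0.1 F [ 0.5  0.1 -0.1] q [  9.   1. 120.  -0.  59.  94.] gap 60
go (-0.19, 0.32, 0.025, 0) dp [ 0.0002 -0.0043  0.1704] twist 0.0004
```

View pics/s4.png

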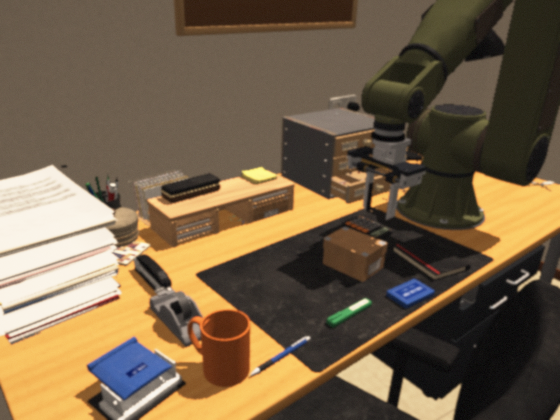

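```bash
python3 -m jog '[{"fingers":60,"dp":[0,-0.0,0.08],"twist":0},{"fingers":60,"dp":[0,0,0.155],"twist":0},{"fingers":60,"dp":[0,0,0.16],"twist":0},{"fingers":60,"dp":[0.02,0,0.16],"twist":0},{"fingers":60,"dp":[0.035,0,0.16],"twist":0},{"fingers":60,"dp":[0.05,0,0.16],"twist":0},{"fingers":60,"dp":[0.065,0,0.16],"twist":0},{"fingers":60,"dp":[0.08,0,0.16],"twist":0},{"fingers":60,"dp":[0.1,0,0.16],"twist":0},{"fingers":60,"dp":[0.12,0,0.16],"twist":0},{"fingers":60,"dp":[0.14,0,0.16],"twist":0},{"fingers":60,"dp":[0.16,0,0.16],"twist":0}]' ; python3 - <<'E'
from h import *
where(); go(-.04,.32,.03,0)
p,W=cloud(); cv2.imwrite("pics/t5.png",p[:,:,::-1]); boxes(W)
E
```

```text
time_s: 20.1
tcp_pos: [0.4413, 0.1043, 0.0524]
tool_rot: [[0.995, 0.098, -0.0], [0.098, -0.995, -0.0], [-0.0, 0.0, -1.0]]
ft_force: [-2.6, -0.3, 2.3]
finger_gap: 0.639
grip_force: 1.5
t 20.1 uv mm [-109.   317.5] tipz 30.4 phi 0.0 F [-2.6 -0.3  2.3] q [  9.  19. 111.  -0.  50.  93.] gap 60
go (-0.04, 0.32, 0.03, 0) dp [ 0.1379 -0.005   0.0008] twist 0.0
box z 0.054 n 108 uv [-115.8   -1.5] (161.9, 3.7) ang 0.1 extent u [-197.  -35.] v [-3.  0.]
box z 0.067 n 947 uv [-39.7 317.8] (120.5, 67.1) ang -0.54 extent u [-74.  -6.] v [258. 378.]
box z 0.065 n 212 uv [-354.1   63.8] (65.1, 139.9) ang -42.3 extent u [-424. -324.] v [-7. 94.]
```

```bash
python3 -m jog '[{"fingers":60,"dp":[0.02,0,0],"twist":0},{"fingers":60,"dp":[0.04,0,0],"twist":0},{"fingers":60,"dp":[0.06,0,0],"twist":0},{"fingers":60,"dp":[0.08,0,0],"twist":0},{"fingers":60,"dp":[0.1,0,0],"twist":0},{"fingers":60,"dp":[0.12,0,0],"twist":0},{"fingers":60,"dp":[0.128,0,0],"twist":0},{"fingers":60,"dp":[0.132,0,0],"twist":0},{"fingers":60,"dp":[0.132,0,0],"twist":0},{"fingers":60,"dp":[0.1,0,0],"twist":0},{"fingers":60,"dp":[0.09,0,-0.08],"twist":0},{"fingers":60,"dp":[0.08,0,-0.18],"twist":0}]' ; python3 - <<'E'
from h import *
where(); go(.0135,.415,.12,90)
p,W=cloud();  boxes(W)
E
```

```text
time_s: 21.65
tcp_pos: [0.4797, 0.108, 0.1431]
tool_rot: [[0.995, 0.098, -0.001], [0.098, -0.995, -0.0], [-0.001, 0.0, -1.0]]
ft_force: [0.2, 0.0, -0.6]
finger_gap: 0.633
grip_force: 0.0
t 21.65 uv mm [-70.3 317.5] tipz 121.1 phi 0.0 F [ 0.2  0.  -0.6] q [  8.  15. 102.  -0.  63.  93.] gap 60
go (0.0135, 0.415, 0.12, 90) dp [ 0.1677 -0.195   0.0019] twist -0.5
box z 0.067 n 1028 uv [ 19.2 318. ] (120.4, 80.3) ang -0.31 extent u [-21.  60.] v [258. 378.]
box z 0.054 n 104 uv [-116.7   -1.5] (3.6, 160.3) ang -0.11 extent u [-197.  -37.] v [-3.  0.]
box z 0.065 n 224 uv [-353.2   63.9] (64.0, 136.0) ang -42.36 extent u [-424. -323.] v [-6. 95.]
```

```bash
python3 -m jog '[{"fingers":50,"dp":[0.168,-0.19,-0.02],"twist":-0.5},{"fingers":50,"dp":[0.168,-0.19,-0.02],"twist":-0.5},{"fingers":50,"dp":[0.168,-0.19,-0.02],"twist":-0.5},{"fingers":50,"dp":[0.168,-0.19,-0.02],"twist":-0.5},{"fingers":50,"dp":[0.168,-0.19,-0.02],"twist":-0.5},{"fingers":50,"dp":[0.168,-0.19,-0.02],"twist":-0.5},{"fingers":50,"dp":[0.168,-0.19,-0.02],"twist":-0.5},{"fingers":50,"dp":[0.168,-0.19,-0.02],"twist":-0.5},{"fingers":50,"dp":[0.168,-0.19,0.06],"twist":-0.5},{"fingers":50,"dp":[0.168,-0.19,0.13],"twist":-0.5},{"fingers":50,"dp":[0.168,-0.19,0.182],"twist":-0.5},{"fingers":50,"dp":[0.168,-0.19,0.182],"twist":-0.5}]' ; python3 - <<'E'
from h import *
where(); go(.0135,.3867,.03,90)
p,W=cloud();  boxes(W)
E
```

```text
time_s: 23.2
tcp_pos: [0.5539, 0.2106, 0.0498]
tool_rot: [[-0.098, 0.995, -0.003], [0.995, 0.098, -0.001], [-0.001, -0.003, -1.0]]
ft_force: [0.3, -0.6, 0.5]
finger_gap: 0.535
grip_force: 0.0
t 23.2 uv mm [ 13.5 412.3] tipz 27.8 phi 90.0 F [ 0.3 -0.6  0.5] q [17. 34. 89. -0. 58. 12.] gap 50
go (0.0135, 0.3867, 0.03, 90) dp [-0.0512  0.0001 -0.0044] twist -0.0
box z 0.067 n 1806 uv [ 14.1 318.2] (120.6, 91.0) ang -0.02 extent u [-31.  60.] v [258. 378.]
box z 0.053 n 113 uv [-115.9   -1.8] (162.1, 4.0) ang 0.15 extent u [-197.  -35.] v [-4.  0.]
box z 0.065 n 220 uv [-352.3   60.3] (67.6, 146.1) ang -44.52 extent u [-424. -323.] v [-15.  95.]
```

Well aligned (u 14.1, angle 0). Pushing straight in.

```bash
python3 -m jog '[{"fingers":50,"dp":[-0.03,0,0],"twist":0},{"fingers":50,"dp":[-0.05,0,0],"twist":0},{"fingers":50,"dp":[-0.07,0,0],"twist":0},{"fingers":50,"dp":[-0.09,0,0],"twist":0},{"fingers":50,"dp":[-0.11,0,0],"twist":0},{"fingers":50,"dp":[-0.134,0,0],"twist":0},{"fingers":50,"dp":[-0.158,0,0],"twist":0},{"fingers":50,"dp":[-0.182,0,0],"twist":0},{"fingers":50,"dp":[-0.206,0,0],"twist":0},{"fingers":50,"dp":[-0.23,0,0],"twist":0},{"fingers":50,"dp":[-0.254,0,0],"twist":0},{"fingers":50,"dp":[-0.278,0,0],"twist":0}]' |grep ft
python3 -m jog '[{"fingers":50,"dp":[-0.024,0,0],"twist":0},{"fingers":50,"dp":[-0.048,0,0],"twist":0},{"fingers":50,"dp":[-0.072,0,0],"twist":0},{"fingers":50,"dp":[-0.096,0,0],"twist":0},{"fingers":50,"dp":[-0.12,0,0],"twist":0},{"fingers":50,"dp":[-0.144,0,0],"twist":0},{"fingers":50,"dp":[-0.168,0,0],"twist":0},{"fingers":50,"dp":[-0.192,0,0],"twist":0},{"fingers":50,"dp":[-0.216,0,0],"twist":0},{"fingers":50,"dp":[-0.24,0,0],"twist":0}]'|grep ft; python3 - <<'E'
from h import *
where()
p,W=cloud();  boxes(W)
E
```

```text
ft_force: [0.0, 3.0, 3.5]
ft_force: [-0.6, 1.6, -0.5]
t 26.0 uv mm [ 14.3 152.7] tipz 29.3 phi 90.0 F [-0.6  1.6 -0.5] q [ -8.  33.  91.  -0.  57. -14.] gap 50
box z 0.065 n 804 uv [11.4 51.1] (61.2, 95.3) ang -7.99 extent u [-32.  59.] v [23. 88.]
box z 0.053 n 106 uv [-115.9   -1.7] (4.1, 162.1) ang -0.03 extent u [-197.  -35.] v [-4.  0.]
box z 0.066 n 237 uv [-352.8   63.2] (62.8, 141.3) ang -43.53 extent u [-422. -323.] v [-8. 94.]
```

```bash
python3 -m jog '[{"fingers":50,"dp":[-0.014,0,0],"twist":0},{"fingers":50,"dp":[-0.028,0,0],"twist":0},{"fingers":50,"dp":[-0.042,0,0],"twist":0},{"fingers":50,"dp":[-0.054,0,0],"twist":0},{"fingers":50,"dp":[-0.066,0,0],"twist":0}]' |grep ft
python3 -m jog '[{"fingers":50,"dp":[-0.012,0,0],"twist":0},{"fingers":50,"dp":[-0.024,0,0],"twist":0},{"fingers":50,"dp":[-0.036,0,0],"twist":0},{"fingers":50,"dp":[-0.048,0,0],"twist":0},{"fingers":50,"dp":[-0.06,0,0],"twist":0},{"fingers":50,"dp":[-0.072,0,0],"twist":0},{"fingers":50,"dp":[-0.084,0,0],"twist":0},{"fingers":50,"dp":[-0.096,0,0],"twist":0},{"fingers":50,"dp":[-0.108,0,0],"twist":0}]'|grep ft; python3 - <<'E'
from h import *
where()
E
```

```text
ft_force: [-0.4, 1.3, -0.8]
ft_force: [-0.3, 1.4, -0.6]
t 27.8 uv mm [14.4 66.1] tipz 29.5 phi 90.0 F [-0.3  1.4 -0.6] q [-16.  35.  87.  -0.  58. -22.] gap 50
```

```bash
python3 -m jog '[{"fingers":50,"dp":[-0.01,0,0],"twist":0},{"fingers":50,"dp":[-0.02,0,0],"twist":0},{"fingers":50,"dp":[-0.03,0,0],"twist":0},{"fingers":50,"dp":[-0.04,0,0],"twist":0}]' |grep ft
python3 -m jog '[{"fingers":50,"dp":[-0.006,0,0],"twist":0},{"fingers":50,"dp":[-0.012,0,0],"twist":0},{"fingers":50,"dp":[-0.018,0,0],"twist":0}]'|grep ft
python3 -m jog '[{"fingers":50,"dp":[-0.006,0,0],"twist":0},{"fingers":50,"dp":[-0.012,0,0],"twist":0},{"fingers":50,"dp":[-0.018,0,0],"twist":0}]'|grep ft
python3 -m jog '[{"fingers":50,"dp":[-0.005,0,0],"twist":0},{"fingers":50,"dp":[-0.01,0,0],"twist":0},{"fingers":50,"dp":[-0.015,0,0],"twist":0}]'|grep ft
python3 - <<'E'
from h import *
where()
E
```

```text
ft_force: [-0.3, 1.8, -0.2]
ft_force: [-0.2, 1.8, -0.7]
ft_force: [-1.7, 1.8, -0.6]
ft_force: [-1.6, 1.4, 1.0]
t 29.43 uv mm [14.4 20.9] tipz 29.5 phi 90.0 F [-1.6  1.4  1. ] q [-20.  37.  84.   0.  60. -26.] gap 50
```

```bash
python3 -m jog '[{"fingers":50,"dp":[-0.005,0,0],"twist":0},{"fingers":50,"dp":[-0.01,0,0],"twist":0},{"fingers":50,"dp":[-0.015,0,0],"twist":0}]'|grep ft
for i in 1 2 3; do python3 -m jog '[{"fingers":50,"dp":[-0.002,0,0],"twist":0},{"fingers":50,"dp":[-0.003,0,0],"twist":0}]'|grep ft; done
python3 - <<'E'
from h import *
where()
E
```

```text
ft_force: [-0.8, 3.3, 0.4]
ft_force: [-0.8, 1.7, 0.8]
ft_force: [-0.9, 1.7, 0.2]
ft_force: [-3.0, 10.1, 3.4]
t 30.55 uv mm [14.2  9.8] tipz 29.4 phi 90.0 F [-3.  10.1  3.4] q [-21.  37.  83.   0.  60. -27.] gap 50
```

```bash
python3 -m jog '[{"fingers":50,"dp":[0,0,0],"twist":0},{"fingers":50,"dp":[-0.001,0,0],"twist":0}]'|egrep 'tcp|ft';python3 - <<'E'
from h import *
where()
E
```

```text
tcp_pos: [0.5939, -0.19, 0.0514]
ft_force: [-4.6, 12.4, 5.3]
t 30.8 uv mm [14.2  9.7] tipz 29.4 phi 90.0 F [-4.6 12.4  5.3] q [-21.  37.  83.   0.  60. -27.] gap 50
```

```bash
python3 -m jog '[{"fingers":50,"dp":[0.01,0,0],"twist":0},{"fingers":50,"dp":[0.05,0,0],"twist":0},{"fingers":50,"dp":[0.12,0,-0.1],"twist":0},{"fingers":50,"dp":[0.24,-0.1,-0.24],"twist":0},{"fingers":50,"dp":[0.3,-0.13,-0.24],"twist":0},{"fingers":50,"dp":[0.3,-0.13,-0.24],"twist":0}]' |head -2; python3 - <<'E'
from h import *
where()
p,W=cloud("wrist"); cv2.imwrite("pics/w6.png",p[:,:,::-1])
U=to_uv(W); z=W[...,2]
def prof(name,u0,u1,z0,z1):
    k=(U[...,0]>u0)&(U[...,0]<u1)&(z>z0)&(z<z1)&(abs(U[...,1])<.06)
    if k.sum()<5: print(name,"none"); return
    print(name,k.sum(),"v max pct",np.percentile(U[...,1][k]*1000,[50,90,97]).round(1))
prof("wide L",-.17,-.14,.025,.04); prof("wide R",-.09,-.06,.025,.04)
prof("narrow L",-.02,.0,.045,.062); prof("narrow R",.025,.05,.045,.062); prof("shelf top L",-.18,-.06,.075,.09); prof("shelf top",-.06,.06,.08,.09)
p,W=cloud(); m=max(comp(W,.07,.14,(.3,.9,-.36,-.1)),key=lambda m:m.sum()); e=to_uv(np.array([W[r,np.where(m[r])[0][0]] for r in range(m.shape[0]) if m[r].any()])); e=e[abs(e[:,1])<.01]; c=fitline(e,0);print("shelf front",c,np.median(e[:,1]),to_uv(W[m])[:,0].min(),to_uv(W[m])[:,0].max())
cv2.imwrite("pics/t6.png",p[:,:,::-1])
E
```

```text
time_s: 31.55
tcp_pos: [0.5139, -0.0457, 0.1735]
t 31.55 uv mm [-51.3 161.2] tipz 151.5 phi 90.2 F [ 0.4 -0.6  0.5] q [ -9.  16.  97.  -0.  68. -15.] gap 50
wide L none
wide R none
narrow L none
narrow R none
shelf top L 2339 v max pct [-15.7  -1.6  -0.7]
shelf top 2655 v max pct [-18.1  -3.8  -1.8]
shelf front [ 0.00021835 -0.00040625] -0.0003855074049987639 -0.19917295578390803 0.19935771487089782
```

View pics/w6.png

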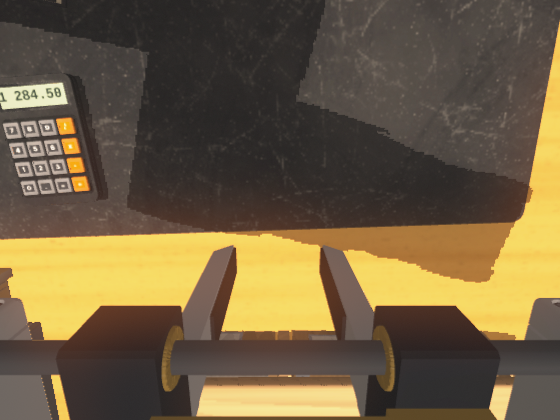

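```bash
python3 -m jog '[{"fingers":50,"dp":[-0.1,0,-0.24],"twist":0},{"fingers":50,"dp":[0.2,-0.3,-0.24],"twist":0},{"fingers":50,"dp":[0.2,-0.4,-0.24],"twist":0},{"fingers":50,"dp":[0.2,-0.4,-0.24],"twist":0}]' |head -2; python3 - <<'E'
from h import *
p,W=cloud("scene"); U=to_uv(W); z=W[...,2]
for u0 in range(-200,200,10):
    k=(abs(U[...,0]*1000-u0-5)<5)&(abs(U[...,1])<.03)
    o=[]
    for a,b in [(.008,.02),(.024,.042),(.045,.06),(.073,.082)]:
        q=k&(z>a)&(z<b); o.append((int(q.sum()),round(float(np.median(U[...,1][q])*1000),1)) if q.sum()>3 else None)
    print(u0,o)
c=cv2.resize(p[160:260,130:310],None,fx=4.4,fy=4.4,interpolation=cv2.INTER_CUBIC); cv2.imwrite("pics/s7.png",c[:,:,::-1])
E
```

```text
time_s: 32.15
tcp_pos: [0.3555, 0.0097, 0.2775]
-200 [(7, -1.8), (12, -1.9), (9, -1.7), (14, -7.4)]
-190 [(10, -5.1), (19, -3.7), (20, -3.1), (20, -9.2)]
-180 [(8, -3.4), (15, -2.9), (18, -9.1), (18, -12.7)]
-170 [(8, -3.2), (15, -1.8), (16, -8.0), (16, -7.5)]
-160 [(11, -4.2), (20, -2.5), (19, -8.2), (17, -5.4)]
-150 [(8, -2.5), (17, -2.4), (19, -7.1), (14, -3.8)]
-140 [(12, -3.2), (17, -1.0), (19, -9.6), (20, -7.7)]
-130 [(8, -2.9), (20, -1.3), (18, -9.9), (18, -5.8)]
-120 [(9, -3.0), (19, -1.8), (20, -7.3), (21, -11.6)]
-110 [(11, -2.5), (19, -1.8), (20, -8.5), (15, -3.7)]
-100 [(11, -2.7), (16, -2.4), (20, -5.5), (21, -5.6)]
-90 [(10, -3.3), (21, -1.8), (21, -8.8), (20, -9.9)]
-80 [(11, -1.6), (20, -1.6), (22, -7.8), (20, -9.0)]
-70 [(9, -2.9), (21, -1.0), (21, -9.0), (23, -7.9)]
-60 [(12, -2.6), (21, -2.4), (14, -1.4), (22, -7.1)]
-50 [(8, -1.1), (18, -1.6), (13, -1.6), (19, -11.5)]
-40 [(10, -3.3), (15, -2.8), (15, -1.3), (20, -5.9)]
-30 [(12, -2.3), (16, -1.2), (16, -0.6), (21, -4.9)]
-20 [(14, -1.9), (18, -1.5), (16, -1.3), (19, -5.6)]
-10 [(14, -2.7), (19, -1.2), (16, -0.8),
[... 389 characters left out ...]
, (34, -5.9), (32, -11.1), (22, -8.0)]
80 [(19, -9.3), (27, -11.8), (25, -10.3), (27, -10.3)]
90 [(20, -10.1), (24, -11.6), (20, -10.3), (25, -7.4)]
100 [(19, -11.2), (26, -12.3), (26, -10.7), (21, -10.0)]
110 [(20, -9.8), (24, -11.8), (24, -12.3), (28, -4.7)]
120 [(23, -9.6), (25, -12.7), (23, -9.4), (25, -9.0)]
130 [(23, -10.3), (27, -13.5), (23, -11.7), (24, -6.2)]
140 [(24, -10.1), (25, -10.5), (27, -13.1), (30, -8.7)]
150 [(19, -10.6), (28, -13.8), (26, -13.6), (26, -7.8)]
160 [(22, -10.0), (28, -11.4), (26, -11.1), (28, -6.4)]
170 [(17, -10.5), (19, -6.6), (15, -3.3), (26, -11.4)]
180 [(9, -1.6), (20, -1.7), (17, -2.2), (27, -9.8)]
190 [(32, -8.8), (44, -8.1), (35, -10.5), (37, -12.1)]
```

View pics/s7.png

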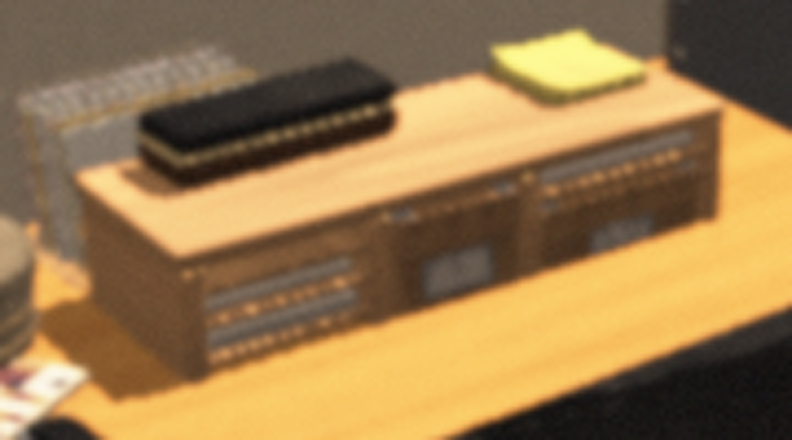

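Both boxes are in their bays: the lid fronts lie at about -1.5 mm, the same as the shelf uprights, so they are flush. The shelf has not moved and the arm is clear. I'm handing the job in.

```bash
python3 -c "
from plant import ticket
print(ticket.finish_job())"
```

```text
the job is handed in; nothing more can be done
None
```

Both boxes are home in their own bays, label end out and flush with the shelf front within about 1–2 mm by camera; the shelf moved less than 1 mm, the other things were not touched, and the job was handed in at about 32 s (no verdict returned).

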